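# Set up the soldering place

### The arm

A 6-joint arm with a two-finger parallel gripper is mounted at the origin on a cart in front of the work surface, level with it; the furniture and walls round the work are solid. World frame = base frame: x ahead of the robot, y to its left, z up, the work surface at z = 0. Lengths are in mm, angles in rad, forces in N, time in s.
With the tool pointing down it reaches from about 275 to 1000 mm from the base axis. Payload 8.4 kg.
Tool frame: the origin (TCP) lies midway between the tips of the shut fingers; the grasp point (between the pads) lies 19 mm behind it; z points along the fingers, y is the line along which they close (so a half turn about z gives the same grasp; the last joint's range is limited). The gripper opens to 85 mm and grips with 20 to 120 N. Pads are 22 mm wide; open, the fingers measure 114 mm over their backs; the gripper's body (76 mm by 85 mm) begins 54 mm behind the grasp point. The pads swing forward as they close: fully open they stand 13 mm farther back than shut.
Start: joints at [-1.309, 0.353, 1.633, -0, 1.155, -0.002], TCP at [162.968, -603.382, 231.281] pointing down, gripper open.
Joint ranges: [-2.63, 2.63], [-0.92, 2.1], [0.06, 2.66], [-1.3, 4.44], [0, 2.69], [-3.02, 3.02]. Speed limits (rad/s): [2.22, 2.22, 2.79, 3.14, 3.14, 3.14].

### API

Orientations are given as [roll, pitch, yaw] about the fixed x, y, z axes, in that order (R = Rz(yaw) Ry(pitch) Rx(roll)).
In Python, from rig import r gives the robot as it stands.
- The arm moves only by the tool servo_tool, never from a script. Its argument "deltas" is a list of rows, each an object of numbers: "x", "y", "z": the shift along the world's x, y, z in mm; "rx", "ry", "rz": the turn, a rotation vector about the world's x, y, z in rad; "gripper": the gripper's target within -1 to 1 (fully open at 1, half-way at 0, shut at -1). A call has 1 to 10 rows; each row is the pose to reach, as a shift and turn from the pose commanded when the call began; what a row does not reach only later rows make up. A row lasts 1/10 s, in which the tool goes at most 50 mm and 8.59 degrees, less where a joint would pass 70% of its speed; a pose out of reach is approached as far as the arm can. A call with a gripper value outside its range is refused whole. The fingers move at their own pace and stop on an object; "newtons" is the grip in N (left out, the last holds). Time passes only in rows, so rows that repeat a pose let the fingers close. It gives the time, the measured TCP pose, the force, the opening and the grip force at its end, in the units of the state.
- r.sense(): the state, without advancing time (a new reading comes with each control period).
- r.grab_frame(name): name is "scene" or "top" or "wrist"; returns the picture (400x640x3 uint8, blue, green, red); there is no depth.
- r.camera_params(name): a dict with "mtx" (3x3 intrinsics, pixels), "D" ([k1, k2, p1, p2, k3] as OpenCV has them; the pictures are not rectified), "eye" and "orientation" of the camera in the world. Camera axes: x right, y down, z forward; pixel columns grow to the right and rows downward; lengths in mm; the calibration is good to about 2 mm. A picture is of the moment at which its call begins: read the wrist's pose just before it. camera_params takes no time and is no camera call; for the wrist camera it gives the pose at the moment of the call.
- r.sign_off(): hands the job in; it is judged then, once.
Trained networks look in the newest picture that a camera, given by its name, has taken for a name from the list of things; names that differ only in an ending like _2 or _b are one class to them, and where a whole thing is asked for, a point or a joint stands for the part that bears it (a point fixed in the world has none). Each returns a list of dicts, best first, with "conf" (0 to 1); they miss things now and then, are a little off and sometimes report something else, mostly with a low value. They report only what shows in the picture. A call takes as long as a camera call. They do not tell look-alikes from the thing itself.
- r.recognise(name, camera): "box" ([left, top, width, height] in pixels, round what is visible of it).
The state is a dict: "clock": time; "qpos": joint angles; "qvel": joint speeds; "joint_efforts": joint torques, N m; "eef_pos": TCP position; "tcp_rot": TCP orientation; "contact_force": force on the tool from outside, world axes, zero at the start; "wrist_torque": the same for the moment, N m; "opening": opening from 0.0 (shut) to 1.0 (fully open); "grasp_force": force on a finger pad.
Only numpy, scipy, OpenCV 4.12 (cv2) and the standard library are available. Lean on these libraries where they do the work, as an engineer would, in place of code of your own. Each camera call takes 0.05 s, during which the arm holds its last target. There are 200 camera calls.

### The job

Set this bench up for soldering. In the wooden bottle rack the older flux bottle, the one already there, comes forward to the front lip so that it is used first, and the new flux bottle stands behind it; the solder spool goes down over the spindle's post onto its foot, the clay flux dish stands upright on the board midway between the rack and the soldering board, and the gold ring lies flat in the middle of the soldering board. Do not shift or upset the cup of burs.

Things in the scene. Friction and masses are not known exactly. Their poses are not given: they have to be found in the camera images.
- old_flux: The older flux bottle: small green bottle with a black cap, at the start standing upright in the back half of the bottle rack. Body 33 mm across up to 45 mm height (then rounded shoulders), cap 18 mm across, 72 mm high in all, 70 g. Origin: centre of its underside, z axis up.
- new_flux: The new flux bottle: the same kind and size of green bottle (33 mm across, 72 mm high, 70 g), at the start standing upright on the board outside the rack. Origin: centre of its underside, z axis up.
- flux_dish: Flux dish: small round fired-clay dish with a brown glazed hollow, 44 mm across its rim, 29 mm across its foot, 18 mm high, sides flaring out towards the rim, 45 g, standing on the board. Origin: centre of its underside, z axis up.
- solder_spool: Spool of solder wire: white flanges 46 mm across and 3.5 mm thick, bright wire wound between them (40 mm across), 32 mm high, with a bore of 20 mm right through it along its axis; 100 g; it stands on one flange on the board, bore upright. Origin: centre of its underside, z axis up along the bore.
- gold_ring: Gold finger ring with a small pink stone, lying flat on the board: 22 mm across (along its own x), 25 mm along its own y with the stone at one end of that length; the band is about 4 mm high (the stone 6 mm), 12 g. Origin: middle of its outline seen from above, at the height of its underside within 1 mm; z axis up. Grip it across its own x.
- bottle_rack: Beech bottle rack, fixed: a lane for two bottles one behind the other, outside 104 mm (own x) by 60 mm (y), inside 88 x 46 mm, floor 6 mm over the board, side rails and front lip 16 mm, back board 42 mm high over the board. Front = -x end (low lip, towards the robot). A bottle touches the lip at x = -27 mm, the back board at x = +27 mm. Origin: centre of the underside, on the board.
- spindle: Wire spindle, fixed on the board: round dark steel foot 50 mm across and 10 mm high with an upright round post 8 mm thick in its middle, rounded tip 56 mm above the board. A spool seated on it stands with its underside on the foot, 10 mm above the board. Origin: centre of the foot's underside.
- solder_board: Soldering board, fixed: square plate of pale honeycomb ceramic, 88 x 88 mm, in a dark steel tray of 94 x 94 mm; its flat top is 20 mm above the board it stands on. Origin: centre of its underside, x axis away from the robot, y left. It and the bottle rack stand side by side, 22 to 24 cm apart centre to centre, either one on the left.
- adapter: Black mains adapter with its cable, fixed on the board in front of the gap between rack and soldering board: a block 94 mm long (own x), 46 mm wide (y), 32 mm high; an obstacle, nothing to do with it. Origin: centre of its underside.
- bur_cup: Cup of burs: clear cup on a cream foot, full of upright burs, 47 mm across and 75 mm high, standing on the board towards the microscope; leave it alone. Origin: centre of its underside.
Not all that is in view belongs to the job. Leave any orange look-alike of the old_flux alone.

How it is judged:
By the outcome, as a careful person would: the job done as asked, in the order asked, and still so for the second after the job is handed in, with the robot touching nothing.
It also fails if it takes over 128 s, if anything falls off the work surface, if the arm or the gripper's body presses on something with over 40 N, if the wrist force passes 120 N, or if a joint passes its speed limit or range.

## Working session

There is one attempt and no reset: what is moved stays moved. The work goes in short steps, Python scripts to look and compute and a tool call to move; the robot and the scene stay as the last step left them, time stands still between calls to the robot, and variables do not carry over. Pictures are saved under pics/ and viewed, at most 17 in all, crops included, and the job is handed in when it is done.

Besides the shell and the picture viewer there is one more tool, called after "Call:" by a JSON object that holds its "api" and its "payload". servo_tool: Moves the arm, as the interface text tells. Its arguments: {"type":"object","properties":{"deltas":{"type":"array","items":{"type":"object","properties":{"x":{"type":"number"},"y":{"type":"number"},"z":{"type":"number"},"rx":{"type":"number"},"ry":{"type":"number"},"rz":{"type":"number"},"gripper":{"type":"number"}}}},"newtons":{"type":"number"}},"required":["deltas"]}

```bash
ls; mkdir -p pics
cat > h.py <<'E'
import numpy as np, cv2
from rig import r
from scipy.spatial.transform import Rotation as Ro
def cam(name):
    p=r.camera_params(name); o=np.array(p["orientation"],float)
    R=o if o.shape==(3,3) else Ro.from_euler('xyz',o).as_matrix()
    return np.array(p["mtx"],float),np.array(p["D"],float),np.array(p["eye"],float),R
def ray(uv,c):
    K,D,e,R=c
    u=cv2.undistortPoints(np.array([[uv]],float),K,D)[0,0]
    return e,R@np.array([u[0],u[1],1.])
def at(uv,z,c):
    e,d=ray(uv,c); return e+d*(z-e[2])/d[2]
def pix(P,c):
    K,D,e,R=c
    q=(np.atleast_2d(P)-e)@R
    return cv2.projectPoints(q,np.zeros(3),np.zeros(3),K,D)[0][:,0]
E
python3 - <<'E'
from h import *
for n in("scene","top"):
    im=r.grab_frame(n); cv2.imwrite(f"pics/{n}0.png",im)
    p=r.camera_params(n); print(n,p["eye"],p["orientation"],p["mtx"])
    c=cam(n)
    for t in "old_flux new_flux flux_dish solder_spool gold_ring bottle_rack spindle solder_board adapter bur_cup".split():
        for d in r.recognise(t,n)[:4]:
            b=d["box"]; m=(b[0]+b[2]/2,b[1]+b[3]/2)
            print(t,round(d["conf"],2),np.round(b),np.round(at(m,0,c)[:2]))
print(r.sense())
E
```

```text
pics
scene [-124.58845562 -729.43922662  504.58485452] [-2.01133717 -0.02006843 -0.85065002] [[436.40798535   0.         313.18928449]
 [  0.         436.40798535 203.95281   ]
 [  0.           0.           1.        ]]
old_flux 0.58 [281. 154.  12.  22.] [856. 233.]
old_flux 0.54 [331. 188.  15.  30.] [736. -79.]
flux_dish 0.71 [284. 258.  20.  14.] [ 434. -200.]
solder_spool 0.88 [265. 236.  16.  20.] [ 461. -111.]
gold_ring 0.35 [330. 191.  14.  27.] [728. -82.]
bottle_rack 0.58 [306. 200.  46.  29.] [ 665. -103.]
spindle 0.64 [307. 275.  25.  29.] [ 405. -295.]
solder_board 0.66 [365. 246.  38.  27.] [ 580. -329.]
adapter 0.71 [325. 245.  17.  25.] [ 514. -241.]
adapter 0.51 [254. 202.  16.  34.] [530.   6.]
bur_cup 0.78 [253. 203.  16.  33.] [528.   5.]
top [ 497.23083618 -107.65101339  917.88531835] [-3.03393756 -0.0046292  -1.6003943 ] [[375.68366315   0.         319.90105827]
 [  0.         375.68366315 203.08548016]
 [  0.           0.           1.        ]]
old_flux 0.77 [194. 115.  12.  17.] [807. 180.]
old_flux 0.66 [311. 163.  14.  19.] [ 672. -112.]
new_flux 0.63 [432. 
[... 644 characters left out ...]
ck': 1.1, 'qpos': array([-1.30939583e+00,  3.53022773e-01,  1.63341799e+00,  2.23771722e-05,
        1.15522673e+00, -2.41068123e-03]), 'qvel': array([ 0.00024653,  0.00102873, -0.00047332,  0.00114513, -0.00135429,
        0.00064735]), 'joint_efforts': array([-2.21122109e-04, -6.05196977e+01, -3.42442381e+01, -2.70297360e-04,
        1.19097022e-03, -3.44579610e-05]), 'eef_pos': array([ 162.97152581, -603.35855831,  231.25902594]), 'tcp_rot': array([-3.14151787e+00, -2.06522348e-05,  2.63802147e-01]), 'contact_force': array([-0.09537235,  0.82373655,  0.07417593]), 'wrist_torque': array([ 1.37822443e-02, -4.28543714e-02, -3.47531073e-05]), 'grasp_force': 0.0, 'opening': 0.9986366197983261}
```

Run:
```python
from h import *
im=cv2.imread("pics/top0.png")
cv2.imwrite("pics/top0c.png",cv2.resize(im[140:300,265:465],None,fx=3.75,fy=3.75,interpolation=cv2.INTER_CUBIC))
```

```text
(no output)
```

View pics/top0c.png

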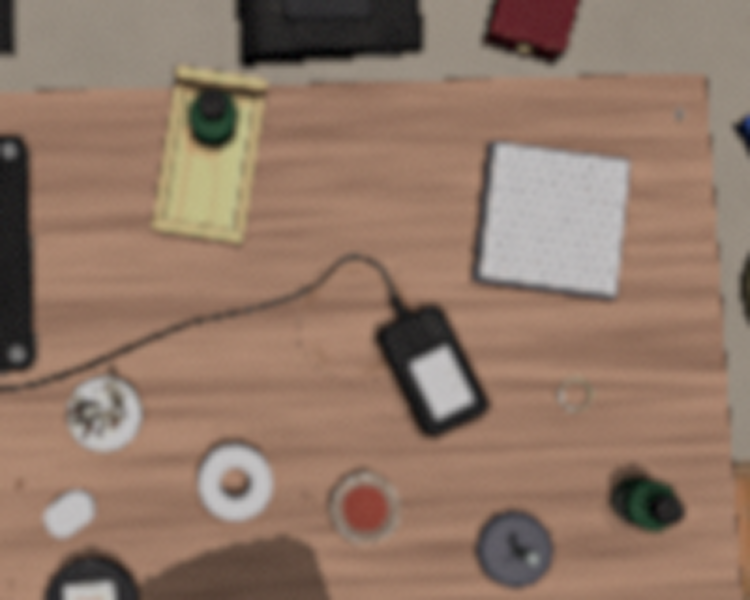

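View pics/scene0.png

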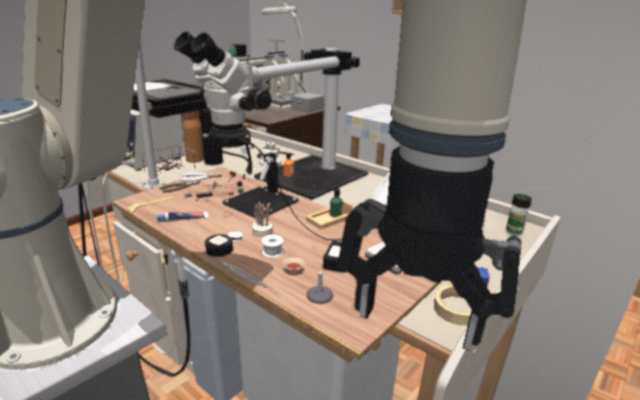

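Run:
```python
from h import *
c=cam("top")
def P(u,v,z): print((u,v),z,np.round(at((265+u/3.75,140+v/3.75),z,c),0))
for a in [(178,68,42),(267,80,42),(152,228,16),(240,242,16),(213,103,78),(492,142,20),(628,157,20),(617,297,20),(474,282,20),(574,394,4),(364,507,18),(235,480,32),(515,547,10),(668,508,72),(103,412,20),(385,330,32),(440,310,32),(488,405,32),(430,435,32),(355,255,0)]: P(*a)
s=r.sense(); w=cam("wrist"); T=Ro.from_euler('xyz',s["tcp_rot"]).as_matrix()
print("cam in tool",np.round(T.T@(w[2]-s["eef_pos"])),np.round(T.T@w[3],2),w[0][0,0])
```

```text
(178, 68) 42 [ 700. -100.   42.]
(267, 80) 42 [ 690. -156.   42.]
(152, 228) 16 [601. -80.  16.]
(240, 242) 16 [ 590. -137.   16.]
(213, 103) 78 [ 669. -121.   78.]
(492, 142) 20 [ 650. -302.   20.]
(628, 157) 20 [ 638. -389.   20.]
(617, 297) 20 [ 548. -377.   20.]
(474, 282) 20 [ 560. -285.   20.]
(574, 394) 4 [ 487. -350.    4.]
(364, 507) 18 [ 420. -209.   18.]
(235, 480) 32 [ 440. -128.   32.]
(515, 547) 10 [ 391. -305.   10.]
(668, 508) 72 [ 418. -384.   72.]
(103, 412) 20 [484. -46.  20.]
(385, 330) 32 [ 530. -225.   32.]
(440, 310) 32 [ 542. -261.   32.]
(488, 405) 32 [ 482. -288.   32.]
(430, 435) 32 [ 464. -251.   32.]
(355, 255) 0 [ 581. -212.    0.]
cam in tool [  78.   -0. -143.] [[ 0.   -0.95 -0.31]
 [ 1.    0.    0.  ]
 [ 0.   -0.31  0.95]] 322.36824568766474
```

View pics/top0.png

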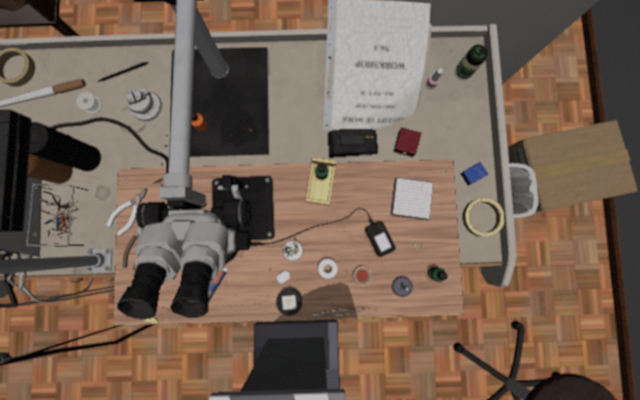

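Call:
{"api": "servo_tool", "payload": {"deltas": [{"x": 190,"y": 175,"z": 5,"rz": -0.13},{"x": 377,"y": 353,"z": 5,"rz": -0.26},{"x": 377,"y": 353,"z": 5,"rz": -0.26},{"x": 377,"y": 353,"z": 5,"rz": -0.26},{"x": 377,"y": 353,"z": 5,"rz": -0.26},{"x": 377,"y": 353,"z": 5,"rz": -0.26},{"x": 377,"y": 353,"z": 5,"rz": -0.26},{"x": 377,"y": 353,"z": 5,"rz": -0.26},{"x": 377,"y": 353,"z": 5,"rz": -0.26},{"x": 377,"y": 353,"z": 5,"rz": -0.26}]}}

```text
invalid input
```

Call:
{"api": "servo_tool", "payload": {"deltas": [{},{},{},{}]}}

```text
invalid input
```

Run:
```python
from h import *
s=r.sense(); print(s["clock"],s["eef_pos"],s["tcp_rot"])
c=cam("wrist"); im=r.grab_frame("wrist"); cv2.imwrite("pics/w1.png",im)
np.savez("w1.npz",K=c[0],D=c[1],e=c[2],R=c[3])
for t,z in dict(old_flux=40,new_flux=36,flux_dish=9,solder_spool=16,gold_ring=2,bottle_rack=10,spindle=10,solder_board=20,adapter=32,bur_cup=30).items():
    for d in r.recognise(t,"wrist")[:3]:
        b=d["box"]; m=(b[0]+b[2]/2,b[1]+b[3]/2)
        print(t,round(d["conf"],2),np.round(b),np.round(at(m,z,c)[:2]))
cv2.imwrite("pics/w1b.png",cv2.resize(im,(800,500)))
```

```text
1.1 [ 162.97152581 -603.35855831  231.25902594] [-3.14151787e+00 -2.06522348e-05  2.63802147e-01]
```

View pics/w1b.png

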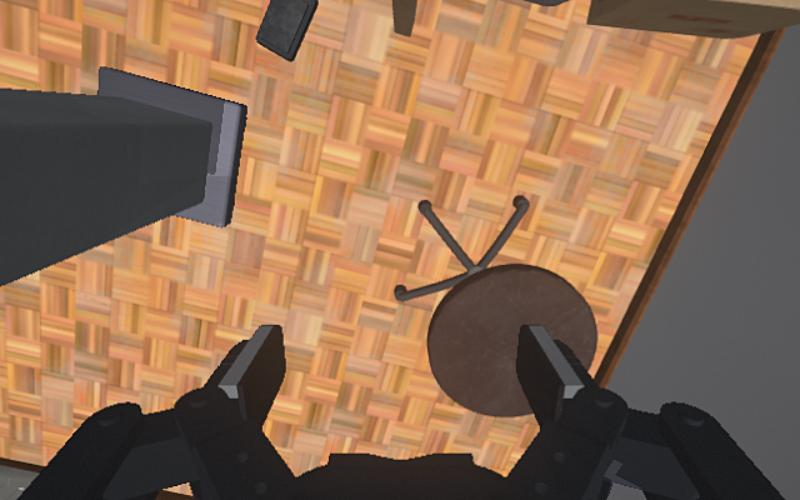

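Call:
{"api": "servo_tool", "payload": {"deltas": [{"x": 190,"y": 175,"z": 5,"rx": 0,"ry": 0,"rz": -0.13,"gripper": 1},{"x": 377,"y": 353,"z": 5,"rx": 0,"ry": 0,"rz": -0.26,"gripper": 1},{"x": 377,"y": 353,"z": 5,"rx": 0,"ry": 0,"rz": -0.26,"gripper": 1},{"x": 377,"y": 353,"z": 5,"rx": 0,"ry": 0,"rz": -0.26,"gripper": 1},{"x": 377,"y": 353,"z": 5,"rx": 0,"ry": 0,"rz": -0.26,"gripper": 1},{"x": 377,"y": 353,"z": 5,"rx": 0,"ry": 0,"rz": -0.26,"gripper": 1},{"x": 377,"y": 353,"z": 5,"rx": 0,"ry": 0,"rz": -0.26,"gripper": 1},{"x": 377,"y": 353,"z": 5,"rx": 0,"ry": 0,"rz": -0.26,"gripper": 1},{"x": 377,"y": 353,"z": 5,"rx": 0,"ry": 0,"rz": -0.26,"gripper": 1},{"x": 377,"y": 353,"z": 5,"rx": 0,"ry": 0,"rz": -0.26,"gripper": 1}], "newtons": 40}}

```text
clock: 2.65
eef_pos: [529.3, -260.0, 236.4]
tcp_rot: [3.141, -0.0, 0.004]
contact_force: [0.3, -0.7, 0.1]
opening: 1.0
grasp_force: 0.0
```

Call:
{"api": "servo_tool", "payload": {"deltas": [{"x": 0,"y": 0,"z": 0,"rx": 0,"ry": 0,"rz": 0,"gripper": 1},{"x": 0,"y": 0,"z": 0,"rx": 0,"ry": 0,"rz": 0,"gripper": 1}]}}

```text
clock: 2.85
eef_pos: [528.6, -260.7, 236.0]
tcp_rot: [3.142, 0.0, 0.006]
contact_force: [-0.6, -0.3, 0.6]
opening: 0.998
grasp_force: 0.0
```

Run:
```python
from h import *
s=r.sense(); print(s["clock"],s["eef_pos"],s["tcp_rot"])
c=cam("wrist"); im=r.grab_frame("wrist"); cv2.imwrite("pics/w1.png",im)
np.savez("w1.npz",K=c[0],D=c[1],e=c[2],R=c[3])
for t,z in dict(old_flux=40,new_flux=36,flux_dish=9,solder_spool=16,gold_ring=2,bottle_rack=10,spindle=10,solder_board=20,adapter=32,bur_cup=30).items():
    for d in r.recognise(t,"wrist")[:3]:
        b=d["box"]; m=(b[0]+b[2]/2,b[1]+b[3]/2)
        print(t,round(d["conf"],2),np.round(b),np.round(at(m,z,c)[:2]))
cv2.imwrite("pics/w1b.png",cv2.resize(im,(800,500)))
```

```text
2.85 [ 528.55459276 -260.661444    235.95811696] [3.14154342e+00 3.82928591e-04 6.42456258e-03]
old_flux 0.6 [138.   4.  65.  46.] [ 667. -119.]
new_flux 0.69 [404. 236.  36.  35.] [ 429. -382.]
flux_dish 0.7 [260. 238.  37.  32.] [ 414. -208.]
solder_spool 0.78 [190. 215.  42.  50.] [ 436. -127.]
gold_ring 0.54 [385. 190.  21.  17.] [ 487. -353.]
bottle_rack 0.6 [153.   0.  70. 112.] [ 645. -120.]
bottle_rack 0.46 [284. 143.  63.  83.] [ 506. -255.]
spindle 0.61 [331. 251.  46.  41.] [ 390. -306.]
solder_board 0.62 [344.  50.  99. 101.] [ 602. -339.]
adapter 0.85 [282. 143.  62.  82.] [ 512. -253.]
bur_cup 0.67 [ 96. 182.  73.  50.] [484. -46.]
```

View pics/w1b.png

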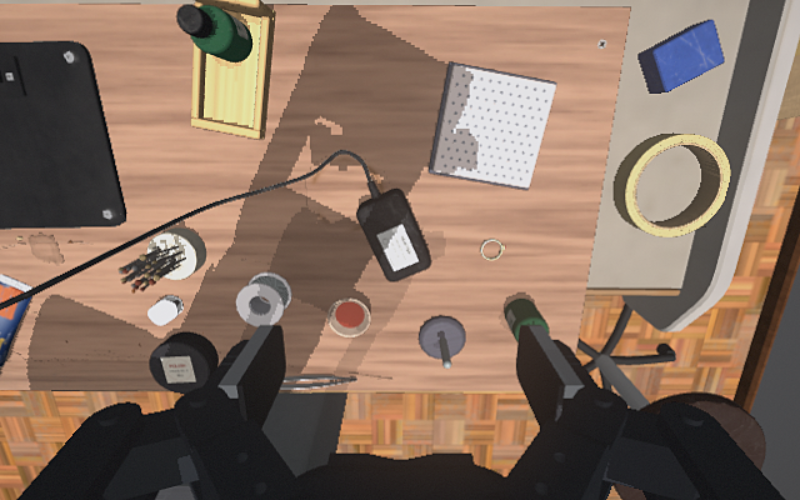

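Run:
```python
from h import *
f=np.load("w1.npz"); c=(f["K"],f["D"],f["e"],f["R"])
for n,u,v,z in [("rackFL",190,131,16),("rackFR",263,139,16),("oldcap",189,18,78),("bd1",450,63,20),("bd2",555,80,20),("bd3",529,189,20),("bd4",431,173,20),("ring",492,250,3),("dish",350,317,18),("spooltop",261,300,32),("foot",442,337,10),("tip",447,364,56),("newbase?",517,302,0),("bur",178,255,0)]:
    print(n,np.round(at((u/1.25,v/1.25),z,c)[:2],1))
im=cv2.imread("pics/w1.png")
a=cv2.resize(im[185:290,180:460],None,fx=2.85,fy=2.85,interpolation=cv2.INTER_CUBIC)
b=cv2.resize(im[0:120,140:240],None,fx=2.4,fy=2.4,interpolation=cv2.INTER_CUBIC)
o=np.zeros((300+290,800,3),np.uint8); o[:a.shape[0],:min(800,a.shape[1])]=a[:,:800]; o[300:300+b.shape[0],:b.shape[1]]=b
cv2.imwrite("pics/w1z.png",o)
```

```text
rackFL [595.7 -78.2]
rackFR [ 589.4 -140.9]
oldcap [ 669.6 -119.5]
bd1 [ 650.6 -300.4]
bd2 [ 638.5 -387.6]
bd3 [ 548.3 -375.7]
bd4 [ 561.7 -287.7]
ring [ 485.3 -351.2]
dish [ 418.9 -211.6]
spooltop [ 443.3 -130. ]
foot [ 392.5 -305.1]
tip [ 390.9 -305.3]
newbase? [ 428.1 -382.1]
bur [476.7 -40.2]
```

View pics/w1z.png

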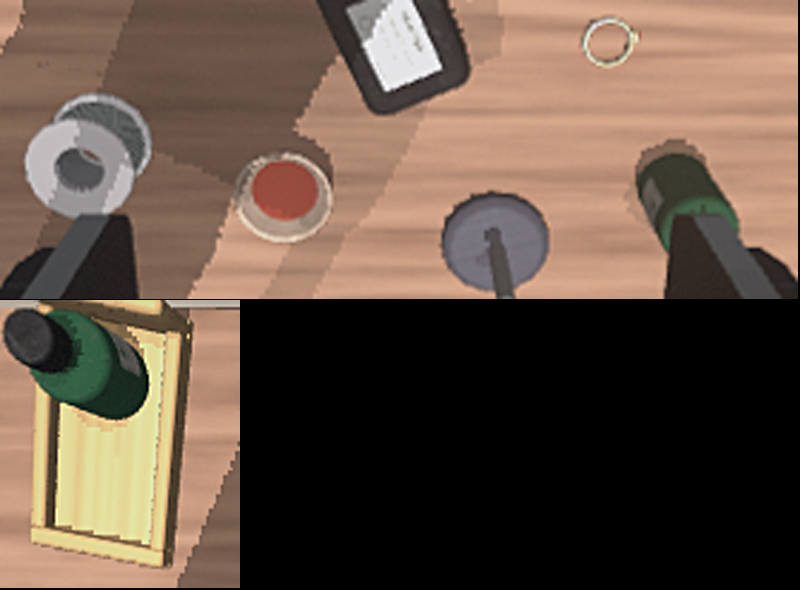

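Call:
{"api": "servo_tool", "payload": {"deltas": [{"x": 47,"y": 47,"z": -10,"rx": 0,"ry": 0,"rz": -0.06,"gripper": 1},{"x": 94,"y": 94,"z": -30,"rx": 0,"ry": 0,"rz": -0.13,"gripper": 1},{"x": 141,"y": 141,"z": -76,"rx": 0,"ry": 0,"rz": -0.196,"gripper": 1},{"x": 141,"y": 141,"z": -106,"rx": 0,"ry": 0,"rz": -0.196,"gripper": 1},{"x": 141,"y": 141,"z": -106,"rx": 0,"ry": 0,"rz": -0.196,"gripper": 1},{"x": 141,"y": 141,"z": -106,"rx": 0,"ry": 0,"rz": -0.196,"gripper": 1},{"x": 141,"y": 141,"z": -106,"rx": 0,"ry": 0,"rz": -0.196,"gripper": 1}]}}

```text
clock: 4.1
eef_pos: [668.6, -120.5, 129.5]
tcp_rot: [3.141, 0.002, -0.191]
contact_force: [0.5, -0.2, 0.8]
opening: 0.993
grasp_force: 0.0
```

```bash
cat >> h.py <<'E'
def shot(fn,names={}):
    s=r.sense(); print("t",round(s["clock"],2),np.round(s["eef_pos"],1),np.round(s["tcp_rot"],3))
    c=cam("wrist"); im=r.grab_frame("wrist"); cv2.imwrite(f"pics/{fn}.png",cv2.resize(im,(800,500)))
    np.savez(fn+".npz",K=c[0],D=c[1],e=c[2],R=c[3])
    for t,z in names.items():
        for d in r.recognise(t,"wrist")[:2]:
            b=d["box"]; print(t,round(d["conf"],2),np.round(b),np.round(at((b[0]+b[2]/2,b[1]+b[3]/2),z,c)[:2]))
def meas(fn,pts):
    f=np.load(fn+".npz"); c=(f["K"],f["D"],f["e"],f["R"])
    for n,u,v,z in pts: print(n,np.round(at((u/1.25,v/1.25),z,c)[:2],1))
E
python3 -c "
from h import *
shot('w2',dict(old_flux=40))"
```

```text
t 4.1 [ 668.6 -120.5  129.5] [ 3.141e+00  2.000e-03 -1.910e-01]
old_flux 0.78 [294. 176.  49.  58.] [ 667. -119.]
```

View pics/w2.png

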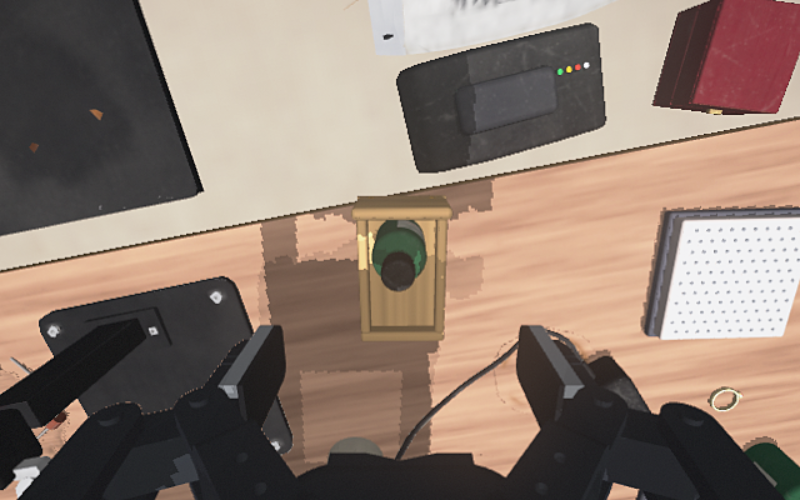

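```bash
python3 -c "
from h import *
meas('w2',[('FL',363,339,16),('FR',442,339,16),('BL',353,198,42),('BR',452,198,42),('BIL',355,218,42),('BIR',451,218,42),('cap',398,272,78),('lipinner',403,329,6)])"
```

```text
FL [601.9 -80.7]
FR [ 591.2 -136.7]
BL [ 707.6 -100.6]
BR [ 696.8 -156.8]
BIL [695.9 -99.1]
BIR [ 685.2 -154.4]
cap [ 671.4 -120.3]
lipinner [ 599.  -109.6]
```

Call:
{"api": "servo_tool", "payload": {"deltas": [{"x": 1.5,"y": 0,"z": -45,"rx": 0,"ry": 0,"rz": 0,"gripper": 1},{"x": 1.5,"y": 0,"z": -85,"rx": 0,"ry": 0,"rz": 0,"gripper": 1},{"x": 1.5,"y": 0,"z": -109,"rx": 0,"ry": 0,"rz": 0,"gripper": 0.5},{"x": 1.5,"y": 0,"z": -109,"rx": 0,"ry": 0,"rz": 0,"gripper": 0.0},{"x": 1.5,"y": 0,"z": -109,"rx": 0,"ry": 0,"rz": 0,"gripper": -0.4},{"x": 1.5,"y": 0,"z": -109,"rx": 0,"ry": 0,"rz": 0,"gripper": -0.8},{"x": 1.5,"y": 0,"z": -109,"rx": 0,"ry": 0,"rz": 0,"gripper": -0.8},{"x": 1.5,"y": 0,"z": -109,"rx": 0,"ry": 0,"rz": 0,"gripper": -0.8}], "newtons": 25}}

```text
clock: 5.0
eef_pos: [672.1, -121.3, 23.8]
tcp_rot: [3.141, -0.004, -0.192]
contact_force: [-0.8, -1.4, 7.9]
opening: 0.371
grasp_force: 25.9
```

Call:
{"api": "servo_tool", "payload": {"deltas": [{"x": 0,"y": 0,"z": 7,"rx": 0,"ry": 0,"rz": 0,"gripper": -0.8},{"x": 0,"y": 0,"z": 7,"rx": 0,"ry": 0,"rz": 0,"gripper": -0.8},{"x": -15,"y": 2,"z": 7,"rx": 0,"ry": 0,"rz": 0,"gripper": -0.8},{"x": -30,"y": 5,"z": 7,"rx": 0,"ry": 0,"rz": 0,"gripper": -0.8},{"x": -42,"y": 7,"z": 7,"rx": 0,"ry": 0,"rz": 0,"gripper": -0.8},{"x": -48,"y": 7.5,"z": 7,"rx": 0,"ry": 0,"rz": 0,"gripper": -0.8},{"x": -48,"y": 7.5,"z": 7,"rx": 0,"ry": 0,"rz": 0,"gripper": -0.8},{"x": -48,"y": 7.5,"z": 7,"rx": 0,"ry": 0,"rz": 0,"gripper": -0.8}]}}

```text
clock: 5.8
eef_pos: [622.9, -113.3, 28.4]
tcp_rot: [3.142, -0.0, -0.192]
contact_force: [0.6, 0.5, -0.8]
opening: 0.374
grasp_force: 25.2
```

Call:
{"api": "servo_tool", "payload": {"deltas": [{"x": 0,"y": 0,"z": -2,"rx": 0,"ry": 0,"rz": 0,"gripper": -0.8},{"x": 0,"y": 0,"z": -4,"rx": 0,"ry": 0,"rz": 0,"gripper": -0.8},{"x": 0,"y": 0,"z": -4.5,"rx": 0,"ry": 0,"rz": 0,"gripper": -0.8},{"x": -1,"y": 0,"z": -4.5,"rx": 0,"ry": 0,"rz": 0,"gripper": -0.8},{"x": -2,"y": 0,"z": -4.5,"rx": 0,"ry": 0,"rz": 0,"gripper": -0.8}]}}

```text
clock: 6.3
eef_pos: [621.7, -113.2, 24.0]
tcp_rot: [-3.141, -0.002, -0.192]
contact_force: [5.2, 0.1, 0.6]
opening: 0.371
grasp_force: 25.4
```

Call:
{"api": "servo_tool", "payload": {"deltas": [{"x": 0.5,"y": 0,"z": -1,"rx": 0,"ry": 0,"rz": 0,"gripper": -0.8},{"x": 1.0,"y": 0,"z": -1,"rx": 0,"ry": 0,"rz": 0,"gripper": 0.1},{"x": 1.0,"y": 0,"z": -1,"rx": 0,"ry": 0,"rz": 0,"gripper": 0.4},{"x": 1.0,"y": 0,"z": 0,"rx": 0,"ry": 0,"rz": 0,"gripper": 0.4},{"x": 1,"y": 0,"z": 40,"rx": 0,"ry": 0,"rz": 0,"gripper": 0.5},{"x": 1,"y": 0,"z": 85,"rx": 0,"ry": 0,"rz": 0,"gripper": 0.5},{"x": -25,"y": -35,"z": 116,"rx": 0,"ry": 0,"rz": 0,"gripper": 0.5},{"x": -55,"y": -75,"z": 116,"rx": 0,"ry": 0,"rz": 0,"gripper": 0.5},{"x": -85,"y": -115,"z": 116,"rx": 0,"ry": 0,"rz": 0,"gripper": 0.5},{"x": -114,"y": -154,"z": 116,"rx": 0,"ry": 0,"rz": 0,"gripper": 0.5}]}}

```text
clock: 7.3
eef_pos: [505.9, -267.0, 139.9]
tcp_rot: [3.141, -0.0, -0.191]
contact_force: [-0.3, -1.0, -0.5]
opening: 0.75
grasp_force: 0.0
```

Call:
{"api": "servo_tool", "payload": {"deltas": [{"x": -29,"y": -39,"z": 0,"rx": 0,"ry": 0,"rz": 0,"gripper": 0.5},{"x": -58,"y": -78,"z": 0,"rx": 0,"ry": 0,"rz": 0,"gripper": 0.5},{"x": -87,"y": -116,"z": 0,"rx": 0,"ry": 0,"rz": 0,"gripper": 0.5},{"x": -87,"y": -116,"z": 0,"rx": 0,"ry": 0,"rz": 0,"gripper": 0.5},{"x": -87,"y": -116,"z": 0,"rx": 0,"ry": 0,"rz": 0,"gripper": 0.5}]}}

```text
clock: 7.8
eef_pos: [419.3, -382.6, 139.4]
tcp_rot: [-3.141, 0.001, -0.195]
contact_force: [0.1, -0.3, -0.4]
opening: 0.75
grasp_force: 0.0
```

```bash
python3 -c "
from h import *
shot('w3',dict(new_flux=36,spindle=10,gold_ring=2,old_flux=40,bottle_rack=16))"
```

```text
t 7.8 [ 419.3 -382.6  139.4] [-3.141e+00  1.000e-03 -1.950e-01]
new_flux 0.95 [300. 170.  46.  58.] [ 418. -385.]
new_flux 0.71 [102. 206.  53.  46.] [ 423. -222.]
spindle 0.82 [219. 210.  56.  49.] [ 390. -308.]
gold_ring 0.68 [254. 105.  25.  28.] [ 486. -350.]
```

View pics/w3.png

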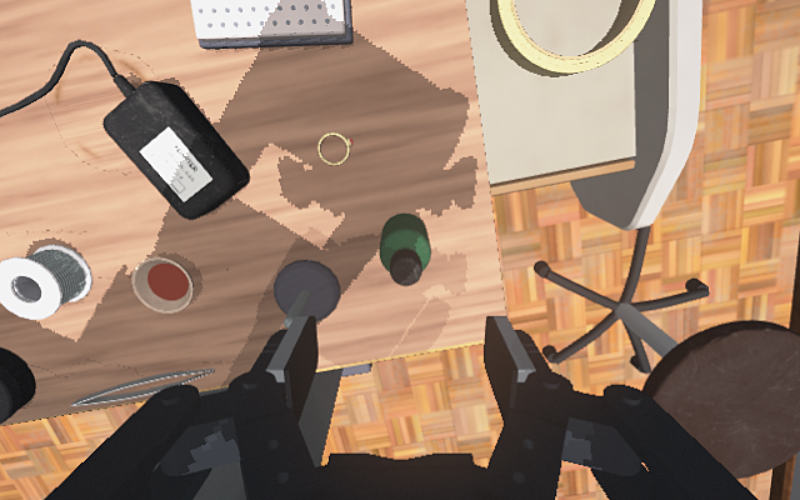

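```bash
python3 -c "
from h import *
meas('w3',[('cap',406,264,72),('foot',307,290,10),('ring',334,149,3),('stone',350,141,4),('dish',162,284,18),('spool',31,286,32),('spoolbase',60,272,0)])"
```

```text
cap [ 420.1 -386.3]
foot [ 391.9 -307.7]
ring [ 485.7 -350.3]
stone [ 488.7 -362.3]
dish [ 419.2 -210.2]
spool [ 438.9 -132.2]
spoolbase [ 438.1 -125.3]
```

Call:
{"api": "servo_tool", "payload": {"deltas": [{"x": 0,"y": -3,"z": -45,"rx": 0,"ry": 0,"rz": 0,"gripper": 0.4},{"x": 0,"y": -3,"z": -90,"rx": 0,"ry": 0,"rz": 0,"gripper": 0.4},{"x": 0,"y": -3,"z": -119,"rx": 0,"ry": 0,"rz": 0,"gripper": 0.4},{"x": 0,"y": -3,"z": -119,"rx": 0,"ry": 0,"rz": 0,"gripper": 0.0},{"x": 0,"y": -3,"z": -119,"rx": 0,"ry": 0,"rz": 0,"gripper": -0.4},{"x": 0,"y": -3,"z": -119,"rx": 0,"ry": 0,"rz": 0,"gripper": -0.8},{"x": 0,"y": -3,"z": -119,"rx": 0,"ry": 0,"rz": 0,"gripper": -0.8},{"x": 0,"y": -3,"z": -119,"rx": 0,"ry": 0,"rz": 0,"gripper": -0.8}], "newtons": 30}}

```text
clock: 8.9
eef_pos: [421.0, -385.6, 22.1]
tcp_rot: [3.14, -0.002, -0.192]
contact_force: [-0.7, 0.4, -1.6]
opening: 0.363
grasp_force: 31.6
```

Call:
{"api": "servo_tool", "payload": {"deltas": [{"x": 0,"y": 0,"z": 30,"rx": 0,"ry": 0,"rz": 0,"gripper": -0.8},{"x": 0,"y": 0,"z": 75,"rx": 0,"ry": 0,"rz": 0,"gripper": -0.8},{"x": 15,"y": 16,"z": 108,"rx": 0,"ry": 0,"rz": 0,"gripper": -0.8},{"x": 40,"y": 44,"z": 108,"rx": 0,"ry": 0,"rz": 0,"gripper": -0.8},{"x": 73,"y": 79,"z": 108,"rx": 0,"ry": 0,"rz": 0,"gripper": -0.8},{"x": 106,"y": 115,"z": 108,"rx": 0,"ry": 0,"rz": 0,"gripper": -0.8},{"x": 139,"y": 150,"z": 108,"rx": 0,"ry": 0,"rz": 0,"gripper": -0.8},{"x": 172,"y": 186,"z": 108,"rx": 0,"ry": 0,"rz": 0,"gripper": -0.8},{"x": 205,"y": 222,"z": 108,"rx": 0,"ry": 0,"rz": 0,"gripper": -0.8},{"x": 230,"y": 249,"z": 108,"rx": 0,"ry": 0,"rz": 0,"gripper": -0.8}]}}

```text
clock: 9.9
eef_pos: [652.2, -133.6, 129.6]
tcp_rot: [-3.141, -0.002, -0.191]
contact_force: [0.1, -0.0, -1.5]
opening: 0.364
grasp_force: 31.6
```

Call:
{"api": "servo_tool", "payload": {"deltas": [{"x": 13,"y": 14,"z": 0,"rx": 0,"ry": 0,"rz": 0,"gripper": -0.8},{"x": 13,"y": 14,"z": 0,"rx": 0,"ry": 0,"rz": 0,"gripper": -0.8},{"x": 13,"y": 14,"z": 0,"rx": 0,"ry": 0,"rz": 0,"gripper": -0.8}]}}

```text
clock: 10.2
eef_pos: [662.6, -122.4, 128.7]
tcp_rot: [3.141, 0.001, -0.192]
contact_force: [-0.1, -0.3, -0.1]
opening: 0.367
grasp_force: 31.6
```

```bash
python3 -c "
from h import *
shot('w4',dict(new_flux=50,bottle_rack=16))"
```

```text
t 10.2 [ 662.6 -122.4  128.7] [ 3.141e+00  1.000e-03 -1.920e-01]
bottle_rack 0.77 [273. 150.  88. 102.] [ 657. -119.]
```

View pics/w4.png

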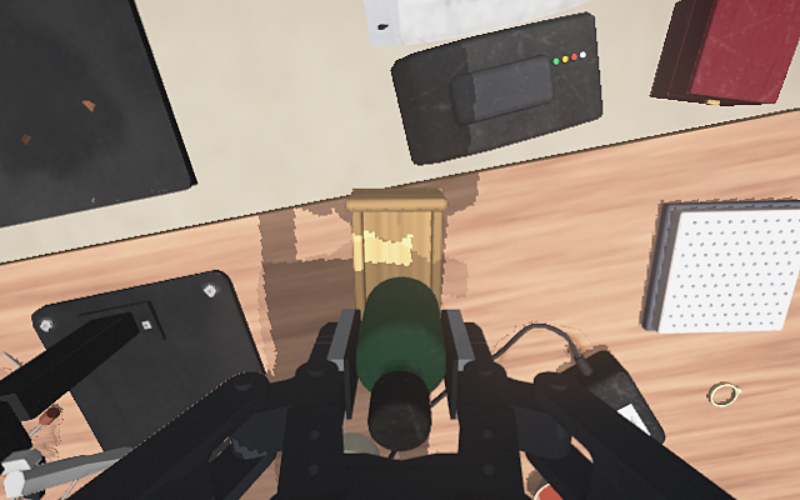

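Call:
{"api": "servo_tool", "payload": {"deltas": [{"x": 2,"y": 1.5,"z": -30,"rx": 0,"ry": 0,"rz": 0,"gripper": -0.8},{"x": 2,"y": 1.5,"z": -60,"rx": 0,"ry": 0,"rz": 0,"gripper": -0.8},{"x": 2,"y": 1.5,"z": -85,"rx": 0,"ry": 0,"rz": 0,"gripper": -0.8},{"x": 2,"y": 1.5,"z": -95,"rx": 0,"ry": 0,"rz": 0,"gripper": -0.8},{"x": 2,"y": 1.5,"z": -98,"rx": 0,"ry": 0,"rz": 0,"gripper": -0.8},{"x": 2,"y": 1.5,"z": -100,"rx": 0,"ry": 0,"rz": 0,"gripper": -0.8},{"x": 2,"y": 1.5,"z": -100,"rx": 0,"ry": 0,"rz": 0,"gripper": -0.8}]}}

```text
clock: 11.05
eef_pos: [666.0, -120.8, 29.8]
tcp_rot: [-3.142, -0.002, -0.192]
contact_force: [0.2, -0.1, -1.1]
opening: 0.367
grasp_force: 31.6
```

Call:
{"api": "servo_tool", "payload": {"deltas": [{"x": 0,"y": 0,"z": -1,"rx": 0,"ry": 0,"rz": 0,"gripper": -0.8},{"x": 0,"y": 0,"z": -2,"rx": 0,"ry": 0,"rz": 0,"gripper": -0.8},{"x": 0,"y": 0,"z": -2.5,"rx": 0,"ry": 0,"rz": 0,"gripper": -0.8}]}}

```text
clock: 11.35
eef_pos: [665.9, -120.5, 26.8]
tcp_rot: [3.142, -0.001, -0.192]
contact_force: [-0.8, -0.4, 6.2]
opening: 0.369
grasp_force: 32.1
```

Call:
{"api": "servo_tool", "payload": {"deltas": [{"x": 0,"y": 0,"z": 0.5,"rx": 0,"ry": 0,"rz": 0,"gripper": 0.0},{"x": 0,"y": 0,"z": 0.5,"rx": 0,"ry": 0,"rz": 0,"gripper": 0.4},{"x": 0,"y": 0,"z": 1,"rx": 0,"ry": 0,"rz": 0,"gripper": 0.4},{"x": 0,"y": 0,"z": 40,"rx": 0,"ry": 0,"rz": 0,"gripper": 0.4},{"x": 0,"y": 0,"z": 90,"rx": 0,"ry": 0,"rz": 0,"gripper": 0.4},{"x": -45,"y": -1,"z": 105,"rx": 0,"ry": 0,"rz": 0,"gripper": 0.4},{"x": -95,"y": -3,"z": 105,"rx": 0,"ry": 0,"rz": 0,"gripper": 0.4},{"x": -145,"y": -5,"z": 105,"rx": 0,"ry": 0,"rz": 0,"gripper": 0.5},{"x": -190,"y": -7,"z": 105,"rx": 0,"ry": 0,"rz": 0,"gripper": 0.5},{"x": -226,"y": -9.5,"z": 105,"rx": 0,"ry": 0,"rz": 0,"gripper": 0.5}]}}

```text
clock: 12.35
eef_pos: [436.4, -129.6, 131.1]
tcp_rot: [-3.142, 0.001, -0.192]
contact_force: [0.3, -0.3, 0.7]
opening: 0.749
grasp_force: 0.0
```

Call:
{"api": "servo_tool", "payload": {"deltas": [{"x": 0,"y": 0,"z": 0,"rx": 0,"ry": 0,"rz": 0,"gripper": 0.5},{"x": 0,"y": 0,"z": 0,"rx": 0,"ry": 0,"rz": 0,"gripper": 0.5}]}}

```text
clock: 12.55
eef_pos: [439.5, -130.2, 131.7]
tcp_rot: [3.142, -0.001, -0.193]
contact_force: [0.5, -0.6, 0.3]
opening: 0.754
grasp_force: 0.0
```

```bash
python3 -c "
from h import *
shot('w5',dict(solder_spool=16,flux_dish=9,spindle=10,bur_cup=30))"
```

```text
t 12.55 [ 439.5 -130.2  131.7] [ 3.142e+00 -1.000e-03 -1.930e-01]
solder_spool 0.97 [289. 167.  57.  64.] [ 435. -127.]
solder_spool 0.65 [490. 179.  84.  55.] [ 394. -305.]
flux_dish 0.69 [391. 175.  56.  51.] [ 415. -213.]
spindle 0.58 [490. 179.  82.  56.] [ 390. -308.]
bur_cup 0.6 [153. 131.  90.  69.] [484. -43.]
```

View pics/w5.png

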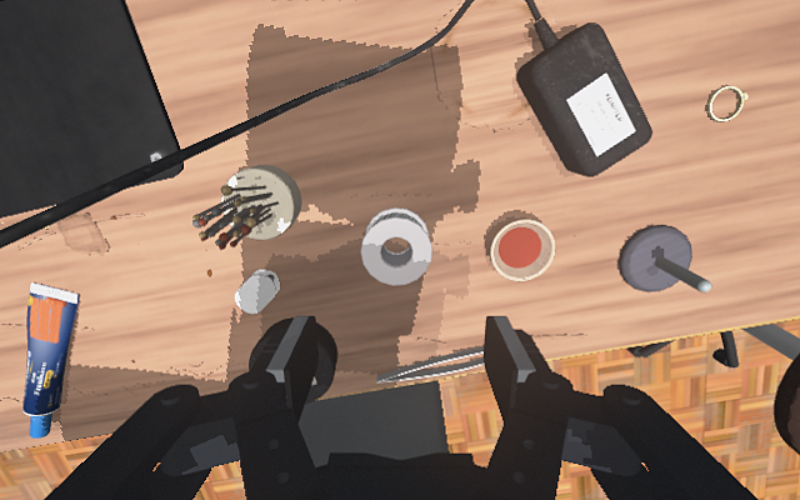

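```bash
python3 -c "
from h import *
meas('w5',[('spool',396,247,32),('bore',397,251,32),('pot',305,360,20),('potR',337,355,30),('dish',523,249,18),('foot',656,258,10),('tip',705,285,56),('bur',262,200,0),('eraser',262,285,10)])"
```

```text
spool [ 441.3 -128.2]
bore [ 438.5 -128.3]
pot [365.5 -45.5]
potR [371.  -72.4]
dish [ 419.4 -210.4]
foot [ 392.2 -302.9]
tip [ 390.9 -304. ]
bur [482.4 -41.8]
eraser [424.9 -27.7]
```

Call:
{"api": "servo_tool", "payload": {"deltas": [{"x": 1,"y": 1.5,"z": -45,"rx": 0,"ry": 0,"rz": 0,"gripper": 0.5},{"x": 1,"y": 1.5,"z": -90,"rx": 0,"ry": 0,"rz": 0,"gripper": 0.5},{"x": 1,"y": 1.5,"z": -122,"rx": 0,"ry": 0,"rz": 0,"gripper": 0.5},{"x": 1,"y": 1.5,"z": -126,"rx": 0,"ry": 0,"rz": 0,"gripper": 0.2},{"x": 1,"y": 1.5,"z": -126,"rx": 0,"ry": 0,"rz": 0,"gripper": -0.1},{"x": 1,"y": 1.5,"z": -126,"rx": 0,"ry": 0,"rz": 0,"gripper": -0.4},{"x": 1,"y": 1.5,"z": -126,"rx": 0,"ry": 0,"rz": 0,"gripper": -0.5},{"x": 1,"y": 1.5,"z": -126,"rx": 0,"ry": 0,"rz": 0,"gripper": -0.5}], "newtons": 40}}

```text
clock: 13.6
eef_pos: [441.4, -128.8, 6.4]
tcp_rot: [3.141, -0.003, -0.192]
contact_force: [0.9, 0.3, -1.3]
opening: 0.507
grasp_force: 40.7
```

Call:
{"api": "servo_tool", "payload": {"deltas": [{"x": 0,"y": 0,"z": 35,"rx": 0,"ry": 0,"rz": 0,"gripper": -0.5},{"x": 0,"y": 0,"z": 75,"rx": 0,"ry": 0,"rz": 0,"gripper": -0.5},{"x": -5,"y": -18,"z": 95,"rx": 0,"ry": 0,"rz": 0,"gripper": -0.5},{"x": -15,"y": -53,"z": 95,"rx": 0,"ry": 0,"rz": 0,"gripper": -0.5},{"x": -26,"y": -92,"z": 95,"rx": 0,"ry": 0,"rz": 0,"gripper": -0.5},{"x": -37,"y": -131,"z": 95,"rx": 0,"ry": 0,"rz": 0,"gripper": -0.5},{"x": -46,"y": -162,"z": 95,"rx": 0,"ry": 0,"rz": 0,"gripper": -0.5},{"x": -50,"y": -176,"z": 95,"rx": 0,"ry": 0,"rz": 0,"gripper": -0.5},{"x": -50,"y": -176,"z": 95,"rx": 0,"ry": 0,"rz": 0,"gripper": -0.5},{"x": -50,"y": -176,"z": 95,"rx": 0,"ry": 0,"rz": 0,"gripper": -0.5}]}}

```text
clock: 14.6
eef_pos: [390.3, -303.9, 100.4]
tcp_rot: [-3.141, -0.0, -0.193]
contact_force: [-0.1, 0.2, -0.1]
opening: 0.51
grasp_force: 41.0
```

```bash
python3 -c "
from h import *
shot('w6')"
```

```text
t 14.6 [ 390.3 -303.9  100.4] [-3.141 -0.    -0.193]
```

View pics/w6.png

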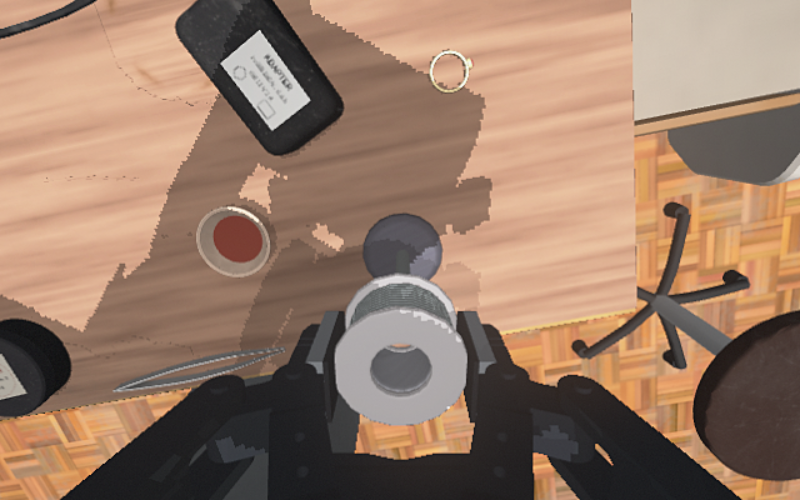

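```bash
python3 -c "
from h import *
meas('w6',[('bore',401,369,126),('flangeC',401,364,126),('foot',402,251,10),('footL',363,249,10),('footR',442,249,10),('ring',449,72,3),('stone',469,64,4)])"
```

```text
bore [ 387.6 -304.1]
flangeC [ 389.5 -304.5]
foot [ 391.6 -305.6]
footL [ 397.4 -282.6]
footR [ 388.2 -329.8]
ring [ 486.  -350.1]
stone [ 487.8 -361.3]
```

Call:
{"api": "servo_tool", "payload": {"deltas": [{"x": 2,"y": -1.5,"z": 0,"rx": 0,"ry": 0,"rz": 0,"gripper": -0.5},{"x": 2,"y": -1.5,"z": -25,"rx": 0,"ry": 0,"rz": 0,"gripper": -0.5},{"x": 2,"y": -1.5,"z": -40,"rx": 0,"ry": 0,"rz": 0,"gripper": -0.5},{"x": 2,"y": -1.5,"z": -50,"rx": 0,"ry": 0,"rz": 0,"gripper": -0.5},{"x": 2,"y": -1.5,"z": -60,"rx": 0,"ry": 0,"rz": 0,"gripper": -0.5},{"x": 2,"y": -1.5,"z": -70,"rx": 0,"ry": 0,"rz": 0,"gripper": -0.5},{"x": 2,"y": -1.5,"z": -80,"rx": 0,"ry": 0,"rz": 0,"gripper": -0.5},{"x": 2,"y": -1.5,"z": -83,"rx": 0,"ry": 0,"rz": 0,"gripper": -0.5},{"x": 2,"y": -1.5,"z": -85,"rx": 0,"ry": 0,"rz": 0,"gripper": -0.5}]}}

```text
clock: 15.55
eef_pos: [392.2, -305.9, 14.8]
tcp_rot: [-3.141, 0.0, -0.192]
contact_force: [-0.2, -0.0, 0.3]
opening: 0.504
grasp_force: 41.0
```

Call:
{"api": "servo_tool", "payload": {"deltas": [{"x": 0,"y": 0,"z": -1,"rx": 0,"ry": 0,"rz": 0,"gripper": -0.5},{"x": 0,"y": 0,"z": -2,"rx": 0,"ry": 0,"rz": 0,"gripper": -0.5},{"x": 0,"y": 0,"z": -2,"rx": 0,"ry": 0,"rz": 0,"gripper": -0.5}]}}

```text
clock: 15.85
eef_pos: [392.6, -306.2, 13.5]
tcp_rot: [3.141, -0.001, -0.192]
contact_force: [1.1, 0.3, 0.3]
opening: 0.506
grasp_force: 41.1
```

Call:
{"api": "servo_tool", "payload": {"deltas": [{"x": 0,"y": 0,"z": -1.5,"rx": 0,"ry": 0,"rz": 0,"gripper": -0.5},{"x": 0,"y": 0,"z": -1.5,"rx": 0,"ry": 0,"rz": 0,"gripper": -0.5}]}}

```text
clock: 16.05
eef_pos: [392.8, -306.3, 13.1]
tcp_rot: [3.141, -0.001, -0.192]
contact_force: [-3.3, 3.8, 20.0]
opening: 0.505
grasp_force: 41.8
```

Call:
{"api": "servo_tool", "payload": {"deltas": [{"x": 0,"y": 0,"z": 2,"rx": 0,"ry": 0,"rz": 0,"gripper": -0.2},{"x": 0,"y": 0,"z": 2,"rx": 0,"ry": 0,"rz": 0,"gripper": 0.3},{"x": 0,"y": 0,"z": 3,"rx": 0,"ry": 0,"rz": 0,"gripper": 0.5},{"x": 0,"y": 0,"z": 40,"rx": 0,"ry": 0,"rz": 0,"gripper": 0.5},{"x": 0,"y": 0,"z": 85,"rx": 0,"ry": 0,"rz": 0,"gripper": 0.5},{"x": 9,"y": 32,"z": 100,"rx": 0,"ry": 0,"rz": 0,"gripper": 0.5},{"x": 20,"y": 75,"z": 100,"rx": 0,"ry": 0,"rz": 0,"gripper": 0.5},{"x": 26.5,"y": 95.5,"z": 90,"rx": 0,"ry": 0,"rz": 0,"gripper": 0.5},{"x": 26.5,"y": 95.5,"z": 90,"rx": 0,"ry": 0,"rz": 0,"gripper": 0.5},{"x": 26.5,"y": 95.5,"z": 90,"rx": 0,"ry": 0,"rz": 0,"gripper": 0.5}]}}

```text
clock: 17.05
eef_pos: [418.8, -210.4, 101.6]
tcp_rot: [3.141, 0.0, -0.191]
contact_force: [-0.1, 0.3, -0.3]
opening: 0.75
grasp_force: 0.0
```

```bash
python3 -c "
from h import *
shot('w7',dict(flux_dish=9,solder_spool=26))"
```

```text
t 17.05 [ 418.8 -210.4  101.6] [ 3.141  0.    -0.191]
flux_dish 0.78 [288. 180.  62.  54.] [ 415. -209.]
solder_spool 0.78 [421. 185.  74.  76.] [ 390. -308.]
```

View pics/w7.png

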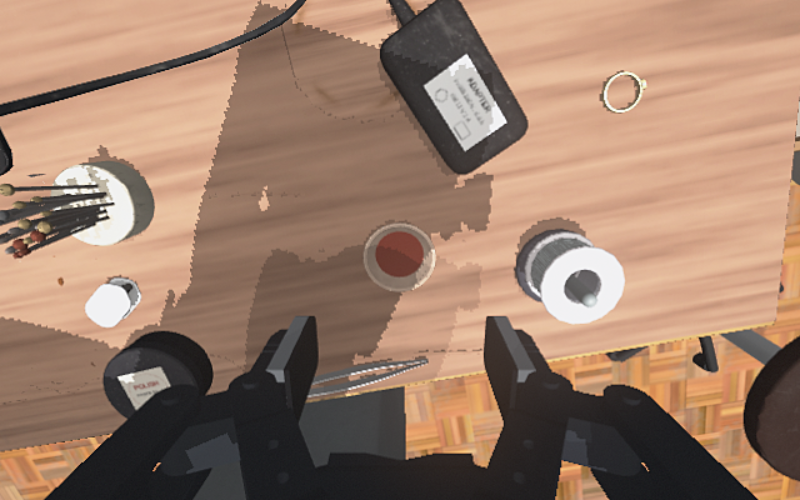

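Call:
{"api": "servo_tool", "payload": {"deltas": [{"x": 0,"y": 0,"z": -45,"rx": 0,"ry": 0,"rz": 0,"gripper": 0.5},{"x": 0,"y": 0,"z": -85,"rx": 0,"ry": 0,"rz": 0,"gripper": 0.5},{"x": 0,"y": 0,"z": -97,"rx": 0,"ry": 0,"rz": 0,"gripper": 0.5},{"x": 0,"y": 0,"z": -98,"rx": 0,"ry": 0,"rz": 0,"gripper": 0.2},{"x": 0,"y": 0,"z": -98,"rx": 0,"ry": 0,"rz": 0,"gripper": 0.0},{"x": 0,"y": 0,"z": -98,"rx": 0,"ry": 0,"rz": 0,"gripper": -0.2},{"x": 0,"y": 0,"z": -98,"rx": 0,"ry": 0,"rz": 0,"gripper": -0.5},{"x": 0,"y": 0,"z": -98,"rx": 0,"ry": 0,"rz": 0,"gripper": -0.5}], "newtons": 30}}

```text
clock: 18.0
eef_pos: [419.8, -211.0, 4.8]
tcp_rot: [3.141, -0.002, -0.192]
contact_force: [-0.4, 0.1, 7.1]
opening: 0.461
grasp_force: 30.6
```

Call:
{"api": "servo_tool", "payload": {"deltas": [{"x": 0,"y": 0,"z": 5,"rx": 0,"ry": 0,"rz": 0,"gripper": -0.5},{"x": 0,"y": 0,"z": 30,"rx": 0,"ry": 0,"rz": 0,"gripper": -0.5},{"x": 0,"y": 0,"z": 65,"rx": 0,"ry": 0,"rz": 0,"gripper": -0.5},{"x": 0,"y": 0,"z": 65,"rx": 0,"ry": 0,"rz": 0,"gripper": -0.5}]}}

```text
clock: 18.4
eef_pos: [421.1, -211.6, 72.3]
tcp_rot: [3.14, -0.006, -0.192]
contact_force: [-0.5, 0.8, -0.3]
opening: 0.461
grasp_force: 30.5
```

```bash
python3 -c "
from h import *
shot('w8')"
```

```text
t 18.4 [ 421.1 -211.6   72.3] [ 3.14  -0.006 -0.192]
```

View pics/w8.png

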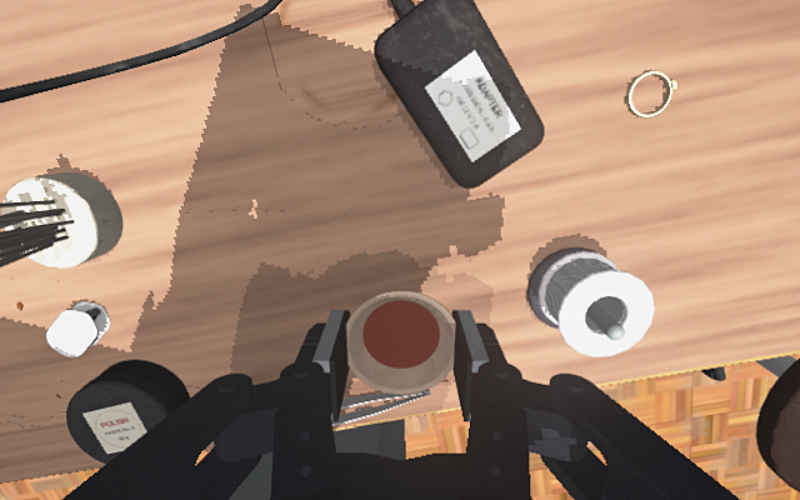

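Call:
{"api": "servo_tool", "payload": {"deltas": [{"x": 15,"y": -1,"z": 5,"rx": 0,"ry": 0,"rz": 0,"gripper": -0.5},{"x": 45,"y": -4,"z": 5,"rx": 0,"ry": 0,"rz": 0,"gripper": -0.5},{"x": 85,"y": -7,"z": 5,"rx": 0,"ry": 0,"rz": 0,"gripper": -0.5},{"x": 125,"y": -10,"z": 5,"rx": 0,"ry": 0,"rz": 0,"gripper": -0.5},{"x": 165,"y": -13,"z": 5,"rx": 0,"ry": 0,"rz": 0,"gripper": -0.5},{"x": 192,"y": -15,"z": 0,"rx": 0,"ry": 0,"rz": 0,"gripper": -0.5},{"x": 203,"y": -16.5,"z": -15,"rx": 0,"ry": 0,"rz": 0,"gripper": -0.5},{"x": 203,"y": -16.5,"z": -40,"rx": 0,"ry": 0,"rz": 0,"gripper": -0.5},{"x": 203,"y": -16.5,"z": -55,"rx": 0,"ry": 0,"rz": 0,"gripper": -0.5},{"x": 203,"y": -16.5,"z": -62,"rx": 0,"ry": 0,"rz": 0,"gripper": -0.5}]}}

```text
clock: 19.45
eef_pos: [619.9, -226.2, 4.3]
tcp_rot: [-3.141, 0.004, -0.192]
contact_force: [-8.1, 7.4, 36.6]
opening: 0.462
grasp_force: 32.7
```

Call:
{"api": "servo_tool", "payload": {"deltas": [{"x": 0,"y": 0,"z": -1,"rx": 0,"ry": 0,"rz": 0,"gripper": -0.5},{"x": 0,"y": 0,"z": -3,"rx": 0,"ry": 0,"rz": 0,"gripper": -0.5},{"x": 0,"y": 0,"z": -4,"rx": 0,"ry": 0,"rz": 0,"gripper": -0.5}]}}

```text
clock: 19.75
eef_pos: [621.6, -227.0, 4.2]
tcp_rot: [-3.141, 0.0, -0.192]
contact_force: [-7.0, 3.7, 20.5]
opening: 0.459
grasp_force: 31.8
```

Call:
{"api": "servo_tool", "payload": {"deltas": [{"x": 0,"y": 0,"z": 4,"rx": 0,"ry": 0,"rz": 0,"gripper": -0.5},{"x": 2,"y": -1,"z": 6,"rx": 0,"ry": 0,"rz": 0,"gripper": -0.5},{"x": 2,"y": -1,"z": 6,"rx": 0,"ry": 0,"rz": 0,"gripper": -0.5}]}}

```text
clock: 20.05
eef_pos: [624.5, -228.4, 9.3]
tcp_rot: [3.141, -0.002, -0.192]
contact_force: [-0.4, -1.4, -1.1]
opening: 0.466
grasp_force: 30.7
```

Call:
{"api": "servo_tool", "payload": {"deltas": [{"x": 0,"y": 0,"z": -3,"rx": 0,"ry": 0,"rz": 0,"gripper": -0.5},{"x": 0,"y": 0,"z": -5,"rx": 0,"ry": 0,"rz": 0,"gripper": -0.5},{"x": 0,"y": 0,"z": -5,"rx": 0,"ry": 0,"rz": 0,"gripper": 0.0},{"x": 0,"y": 0,"z": -4,"rx": 0,"ry": 0,"rz": 0,"gripper": 0.4},{"x": 0,"y": 0,"z": -3,"rx": 0,"ry": 0,"rz": 0,"gripper": 0.4},{"x": 0,"y": 0,"z": 35,"rx": 0,"ry": 0,"rz": 0,"gripper": 0.4},{"x": 0,"y": 0,"z": 80,"rx": 0,"ry": 0,"rz": 0,"gripper": 0.3},{"x": -25,"y": -22,"z": 95,"rx": 0,"ry": 0,"rz": -0.14,"gripper": 0},{"x": -55,"y": -48,"z": 95,"rx": 0,"ry": 0,"rz": -0.29,"gripper": -0.2},{"x": -85,"y": -75,"z": 95,"rx": 0,"ry": 0,"rz": -0.44,"gripper": -0.3}]}}

```text
clock: 21.05
eef_pos: [538.4, -303.5, 104.6]
tcp_rot: [-3.141, -0.002, -0.637]
contact_force: [0.1, -0.4, -0.3]
opening: 0.348
grasp_force: 0.0
```

Call:
{"api": "servo_tool", "payload": {"deltas": [{"x": -25,"y": -22,"z": 0,"rx": 0,"ry": 0,"rz": -0.14,"gripper": -0.2},{"x": -54,"y": -48,"z": -5,"rx": 0,"ry": 0,"rz": -0.28,"gripper": -0.2},{"x": -54,"y": -48,"z": -20,"rx": 0,"ry": 0,"rz": -0.43,"gripper": -0.2},{"x": -54,"y": -48,"z": -30,"rx": 0,"ry": 0,"rz": -0.58,"gripper": -0.2},{"x": -54,"y": -48,"z": -40,"rx": 0,"ry": 0,"rz": -0.73,"gripper": -0.2},{"x": -54,"y": -48,"z": -40,"rx": 0,"ry": 0,"rz": -0.74,"gripper": -0.2},{"x": -54,"y": -48,"z": -40,"rx": 0,"ry": 0,"rz": -0.74,"gripper": -0.2}]}}

```text
clock: 21.75
eef_pos: [484.8, -350.9, 63.6]
tcp_rot: [3.141, 0.0, -1.368]
contact_force: [0.1, 0.6, -0.5]
opening: 0.397
grasp_force: 0.0
```

```bash
python3 -c "
from h import *
shot('w9',dict(gold_ring=3,solder_board=20))"
```

```text
t 21.75 [ 484.8 -350.9   63.6] [ 3.141  0.    -1.368]
gold_ring 0.61 [301. 197.  30.  41.] [ 487. -351.]
solder_board 0.81 [ 55. 107. 176. 182.] [ 593. -348.]
```

View pics/w9.png

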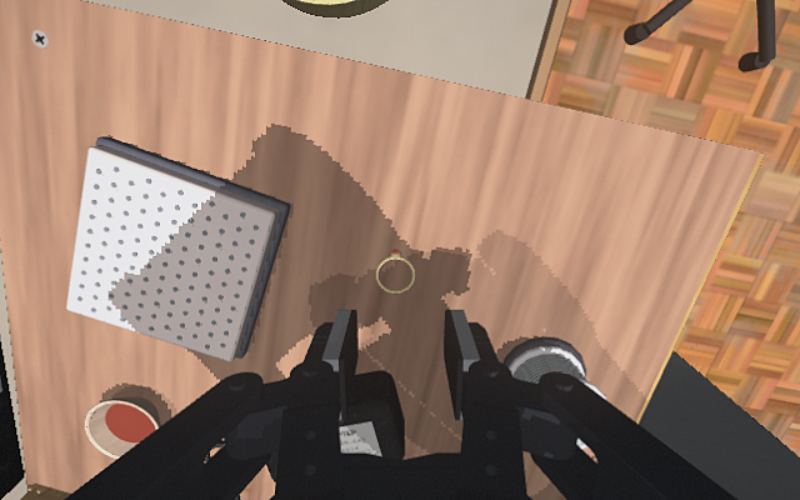

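```bash
python3 -c "
from h import *
meas('w9',[('ring',395,275,3),('stone',395,253,4),('b1',92,148,20),('b2',276,210,20),('b3',236,361,20),('b4',67,309,20),('dish',121,430,18)])"
```

```text
ring [ 486.  -349.3]
stone [ 488.6 -362. ]
b1 [ 633.3 -388.5]
b2 [ 548.7 -376.8]
b3 [ 560.7 -290.2]
b4 [ 648.3 -303.5]
dish [ 623.  -228.9]
```

Call:
{"api": "servo_tool", "payload": {"deltas": [{"x": 1.3,"y": 1,"z": -30,"rx": 0,"ry": 0,"rz": 0,"gripper": -0.25},{"x": 1.3,"y": 1,"z": -52,"rx": 0,"ry": 0,"rz": 0,"gripper": -0.3},{"x": 1.3,"y": 1,"z": -58,"rx": 0,"ry": 0,"rz": 0,"gripper": -0.3},{"x": 1.3,"y": 1,"z": -61,"rx": 0,"ry": 0,"rz": 0,"gripper": -0.3},{"x": 1.3,"y": 1,"z": -62,"rx": 0,"ry": 0,"rz": 0,"gripper": -0.3}], "newtons": 20}}

```text
clock: 22.4
eef_pos: [486.6, -350.2, 2.2]
tcp_rot: [-3.141, -0.001, -1.372]
contact_force: [-0.1, -0.0, 0.2]
opening: 0.349
grasp_force: 0.0
```

Call:
{"api": "servo_tool", "payload": {"deltas": [{"x": 0,"y": 0,"z": -0.8,"rx": 0,"ry": 0,"rz": 0,"gripper": -0.3},{"x": 0,"y": 0,"z": -0.8,"rx": 0,"ry": 0,"rz": 0,"gripper": -0.45},{"x": 0,"y": 0,"z": -0.8,"rx": 0,"ry": 0,"rz": 0,"gripper": -0.7},{"x": 0,"y": 0,"z": -0.8,"rx": 0,"ry": 0,"rz": 0,"gripper": -0.9},{"x": 0,"y": 0,"z": -0.8,"rx": 0,"ry": 0,"rz": 0,"gripper": -0.9},{"x": 0,"y": 0,"z": -0.8,"rx": 0,"ry": 0,"rz": 0,"gripper": -0.9}]}}

```text
clock: 23.0
eef_pos: [486.6, -350.3, 1.6]
tcp_rot: [-3.141, -0.001, -1.372]
contact_force: [-0.7, 0.1, 6.5]
opening: 0.22
grasp_force: 19.8
```

Call:
{"api": "servo_tool", "payload": {"deltas": [{"x": 0,"y": 0,"z": 5,"rx": 0,"ry": 0,"rz": 0,"gripper": -0.9},{"x": 0,"y": 0,"z": 30,"rx": 0,"ry": 0,"rz": 0,"gripper": -0.9},{"x": 15,"y": 2,"z": 55,"rx": 0,"ry": 0,"rz": 0,"gripper": -0.9},{"x": 45,"y": 5,"z": 55,"rx": 0,"ry": 0,"rz": 0,"gripper": -0.9},{"x": 80,"y": 9,"z": 55,"rx": 0,"ry": 0,"rz": 0,"gripper": -0.9},{"x": 105,"y": 12,"z": 50,"rx": 0,"ry": 0,"rz": 0,"gripper": -0.9},{"x": 112.5,"y": 12.5,"z": 45,"rx": 0,"ry": 0,"rz": 0,"gripper": -0.9},{"x": 112.5,"y": 12.5,"z": 45,"rx": 0,"ry": 0,"rz": 0,"gripper": -0.9},{"x": 112.5,"y": 12.5,"z": 45,"rx": 0,"ry": 0,"rz": 0,"gripper": -0.9}]}}

```text
clock: 23.9
eef_pos: [597.1, -337.2, 45.3]
tcp_rot: [3.14, 0.001, -1.372]
contact_force: [-0.3, -0.5, -1.0]
opening: 0.22
grasp_force: 19.6
```

```bash
python3 -c "
from h import *
shot('w10',dict(gold_ring=45,solder_board=20))
im=cv2.imread('pics/w10.png');cv2.imwrite('pics/w10c.png',cv2.resize(im[150:500,180:640],None,fx=1.6,fy=1.6))"
```

```text
t 23.9 [ 597.1 -337.2   45.3] [ 3.140e+00  1.000e-03 -1.372e+00]
gold_ring 0.92 [302. 239.  36.  45.] [ 596. -338.]
solder_board 0.9 [222. 128. 195. 186.] [ 598. -349.]
```

View pics/w10c.png

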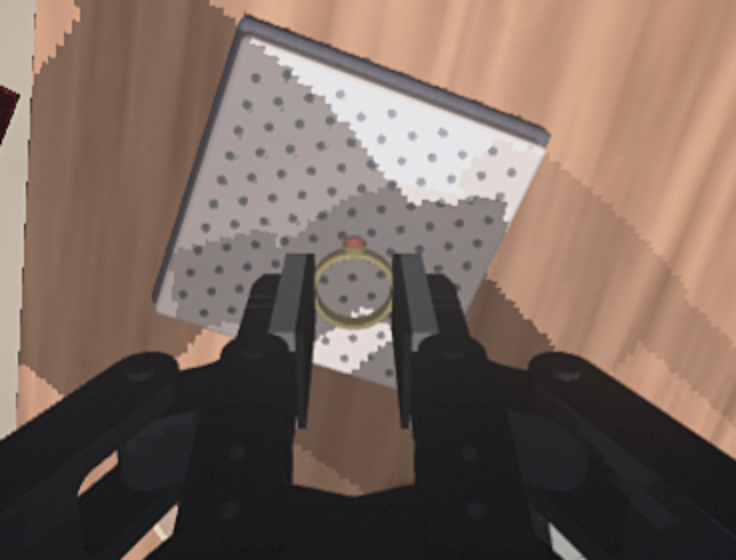

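```bash
python3 -c "
from h import *
k=lambda n,u,v,z:(n,180+u/1.6,150+v/1.6,z)
meas('w10',[k('ringbox',354,283,46),k('1',248,37,20),k('2',545,143,20),k('4',158,310,20),k('3',400,388,20)])"
```

```text
ringbox [ 595.6 -338.4]
1 [ 633.7 -388.8]
2 [ 550.2 -376.5]
4 [ 648. -304.]
3 [ 571.4 -291.4]
```

Call:
{"api": "servo_tool", "payload": {"deltas": [{"x": 1,"y": -1,"z": -10,"rx": 0,"ry": 0,"rz": 0,"gripper": -0.9},{"x": 1,"y": -1,"z": -18,"rx": 0,"ry": 0,"rz": 0,"gripper": -0.9},{"x": 1,"y": -1,"z": -22,"rx": 0,"ry": 0,"rz": 0,"gripper": -0.9},{"x": 1,"y": -1,"z": -23,"rx": 0,"ry": 0,"rz": 0,"gripper": -0.9},{"x": 1,"y": -1,"z": -23.5,"rx": 0,"ry": 0,"rz": 0,"gripper": -0.9}]}}

```text
clock: 24.55
eef_pos: [599.5, -338.4, 22.0]
tcp_rot: [3.141, 0.0, -1.372]
contact_force: [0.8, 0.1, 0.2]
opening: 0.223
grasp_force: 19.6
```

Call:
{"api": "servo_tool", "payload": {"deltas": [{"x": 0,"y": 0,"z": -0.7,"rx": 0,"ry": 0,"rz": 0,"gripper": -0.9},{"x": 0,"y": 0,"z": -1.2,"rx": 0,"ry": 0,"rz": 0,"gripper": -0.9},{"x": 0,"y": 0,"z": -1.2,"rx": 0,"ry": 0,"rz": 0,"gripper": -0.9}]}}

```text
clock: 24.85
eef_pos: [599.8, -338.5, 21.7]
tcp_rot: [-3.141, -0.0, -1.372]
contact_force: [-0.5, 0.9, 2.6]
opening: 0.222
grasp_force: 20.3
```

Contact; release, rise and step back for an overview.

Call:
{"api": "servo_tool", "payload": {"deltas": [{"x": 0,"y": 0,"z": 0,"rx": 0,"ry": 0,"rz": 0,"gripper": -0.4},{"x": 0,"y": 0,"z": 0,"rx": 0,"ry": 0,"rz": 0,"gripper": -0.3},{"x": 0,"y": 0,"z": 2,"rx": 0,"ry": 0,"rz": 0,"gripper": -0.2},{"x": 0,"y": 0,"z": 40,"rx": 0,"ry": 0,"rz": 0,"gripper": -0.2},{"x": 0,"y": 0,"z": 90,"rx": 0,"ry": 0,"rz": 0.1,"gripper": 0},{"x": -20,"y": 30,"z": 130,"rx": 0,"ry": 0,"rz": 0.25,"gripper": 0},{"x": -40,"y": 55,"z": 170,"rx": 0,"ry": 0,"rz": 0.4,"gripper": 0},{"x": -40,"y": 85,"z": 200,"rx": 0,"ry": 0,"rz": 0.55,"gripper": 0},{"x": -40,"y": 90,"z": 215,"rx": 0,"ry": 0,"rz": 0.7,"gripper": 0},{"x": -40,"y": 90,"z": 215,"rx": 0,"ry": 0,"rz": 0.85,"gripper": 0}]}}

```text
clock: 25.85
eef_pos: [561.0, -247.8, 239.8]
tcp_rot: [-3.141, -0.005, -0.515]
contact_force: [-1.0, -0.1, 0.2]
opening: 0.497
grasp_force: 0.0
```

Call:
{"api": "servo_tool", "payload": {"deltas": [{"x": 30,"y": 0,"z": 0,"rx": 0,"ry": 0,"rz": 0.15,"gripper": 0},{"x": 40,"y": 0,"z": 0,"rx": 0,"ry": 0,"rz": 0.3,"gripper": 0},{"x": 40,"y": 0,"z": 0,"rx": 0,"ry": 0,"rz": 0.33,"gripper": 0},{"x": 40,"y": 0,"z": 0,"rx": 0,"ry": 0,"rz": 0.33,"gripper": 0}]}}

```text
clock: 26.25
eef_pos: [599.1, -248.4, 235.8]
tcp_rot: [-3.142, 0.001, -0.195]
contact_force: [-0.8, -0.7, -0.7]
opening: 0.499
grasp_force: 0.0
```

```bash
python3 -c "
from h import *
shot('w11',dict(gold_ring=22,solder_board=20,flux_dish=9,bottle_rack=16,solder_spool=26,old_flux=40))
print(r.sense()['contact_force'])"
```

```text
t 26.25 [ 599.1 -248.4  235.8] [-3.142e+00  1.000e-03 -1.950e-01]
solder_board 0.94 [359. 106.  83.  85.] [ 603. -341.]
flux_dish 0.6 [153. 100.  81.  95.] [ 648. -110.]
bottle_rack 0.8 [150.  98.  85.  98.] [ 648. -111.]
solder_spool 0.59 [308. 206.  60.  71.] [ 508. -252.]
old_flux 0.56 [167. 155.  51.  41.] [ 621. -112.]
[-0.31239727  0.07358713 -0.8722267 ]
```

View pics/w11.png

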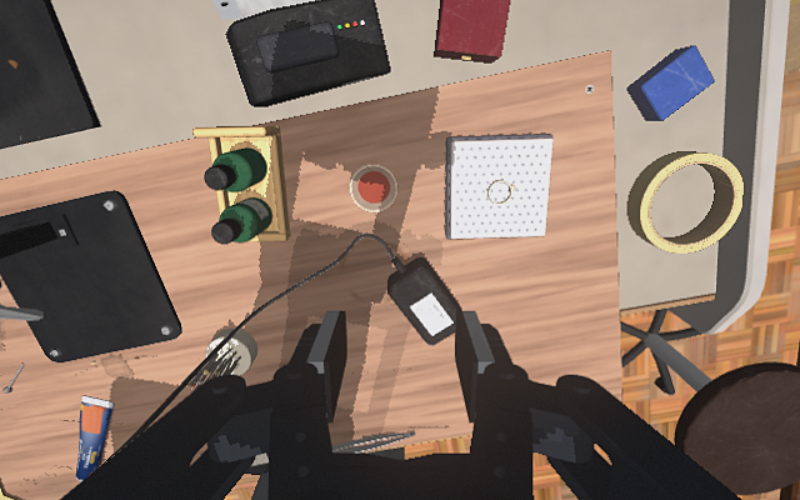

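```bash
python3 -c "
from h import *
meas('w11',[('ring',500,191,22),('b1',449,136,20),('b2',552,136,20),('b3',546,238,20),('b4',448,236,20),('dish',373,188,18),('capold',226,231,78),('capnew',216,177,78)])
print(r.sign_off())"
```

```text
ring [ 599.  -339.1]
b1 [ 654.1 -302.1]
b2 [ 637.2 -388.9]
b3 [ 546.8 -376.3]
b4 [ 566.1 -287.3]
dish [ 622.7 -228.4]
capold [ 620.8 -115.5]
capnew [ 661.9 -121.6]
the job is handed in; nothing more can be done
None
```

The bench is set up as asked and handed in at about 26 s: both flux bottles (old at the front lip), spool, dish and ring are in place, and the cup of burs was not touched; no verdict came back on hand-in.

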